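# Latch a flat drone battery into its charging dock

## Task

Put the flat battery with the orange cap on charge: set it down flat in the open loading bay of the dock, contacts facing the black housing, then slide it along the slot until the red pawl clicks shut behind its tail, and let go so that the pawl alone holds it. Push gently, going by feel because the latch head is not always clamped in the same spot, and never load the sprung contact pins in the housing with more than 20 N, and leave the green-capped battery and everything else where they lie.

Things in the scene. Friction and masses are not known exactly. Their poses are not given: they have to be found in the camera images.
- battery: the flat battery to charge: hard grey box 84 x 38 x 46 mm (own x, y, z), 0.2 to 0.33 kg, orange cap on its tail (-x) end, white band round it, two brass contacts on its nose (+x) end. Origin at the centre of its underside, x from tail to nose, z up. Starts flat on the bench, nose pointing away from the robot within about 0.5 rad
- battery_tail (a point): centre of that battery's orange tail face, 42 mm behind its origin and 23 mm above its underside
- dock: white and grey charging dock, fixed; yaw up to 0.25 rad either way. Origin on the underside of its base plate (290 x 110 x 12 mm, x -140 to +150), x = push-in direction, z up; all dock positions are in this frame, mm. The slot runs along y = 0, floor at z = 12, between white walls whose tops are at z = 21; it is 40.6 wide from x = -40 on
- dock_bay (a point): middle of the loading bay on the slot floor (dock x -85, y 0, z 12), where the battery's origin belongs when set down, its nose then just short of the pawl. The bay is 46 mm wide, x -137 to -57, open above and at the back; a funnel (x -58 to -40) leads into the narrower slot
- dock_mouth (a point): nominal middle of the black housing's mouth on the slot floor (dock x 48, y 0, z 12). Housing: 82 mm long, 61 wide, top at z = 66, roof 3 mm over the battery, so that can only be slid in, lying on the floor; hold it by its tail half to keep fingers clear. Housing, pawl and pins form one head, clamped 0 to 16 mm further along +x than the nominal places given here; the shift is not measured
- dock_home (a point): on the slot floor where the battery's origin is nominally when home (dock x 42, y 0, z 12): tail at x = 0 against the pawl tip; really 0 to 16 mm farther along +x, with the head, so feel for it. The tail must be pushed about 2 mm past home for the click. Sliding takes 2 to 6 N, 5 to 10 N while the nose first shoves the pawl aside; in the last 3 mm before the click it grows to 10 to 14 N as the pins give
- pins (a joint): how far (m) the two sprung contact pins in the housing are pressed in by the nose: 0 free, about 0.003 when the pawl clicks, about 0.0013 when the battery has come back against it, latched. They push back with 1.5 N + 2.5 N per mm; over 20 N (0.0074) damages them, so there are only some 4 mm between click and damage
- pawl (a joint): angle (rad) of the sprung red pawl on the +y side of the slot: 0 at rest, its tip 10 mm into the slot at nominal dock x = 0; about 0.2 while the battery's side holds it out; snaps back to 0 behind the tail (the click) and blocks its return. Pivot 42 mm before the tip, at y = 25.5; top at z = 21 mm: keep fingertips above that
- spare: the other, charged pack, same size but with a green cap; origin at the centre of its underside. Leave it alone
- drone: small quadcopter with orange arms, about 150 mm square, 36 mm high; origin under its centre. Bystander
- radio: black radio controller with two sticks, 130 x 150 x 49 mm; origin under its centre. Bystander
- tape: roll of black tape lying flat, 90 mm across, 19 mm high. Bystander
- driver: screwdriver lying on the bench, 160 mm long. Bystander
Things that resemble listed ones, but are neither listed nor needed, are in the scene too. Leave any blue or brown look-alike of the battery alone.

How it is judged:
By the outcome, as a careful person would: the job done as asked, in the order asked, and still so for the second after the job is handed in, with the robot touching nothing.
It also fails if it takes over 61 s, if anything falls off the work surface, if the arm or the gripper's body presses on something with over 40 N, if the wrist force passes 120 N, or if a joint passes its speed limit or range.

## Robot

A 6-joint arm with a two-finger parallel gripper is mounted at the origin on the work surface. World frame = base frame: x ahead of the robot, y to its left, z up, the work surface at z = 0. Lengths are in m, angles in degrees, forces in N, time in s.
With the tool pointing down it reaches from about 0.275 to 0.85 m from the base axis. Payload 5.2 kg.
Tool frame: the origin (TCP) lies at the very end of the fingers, on their centre line; the grasp point (between the pads) lies 19 mm behind it (pinch_z is the distance from the TCP to the grasp point, in m); z points along the fingers, y is the line along which they close (so a half turn about z gives the same grasp; the last joint's range is limited). The gripper opens to 85 mm and grips with 20 to 120 N. Pads are 22 mm wide; open, the fingers measure 114 mm over their backs; the gripper's body (76 mm by 85 mm) begins 54 mm behind the grasp point. The pads swing forward as they close: fully open they stand 13 mm farther back than shut.
Start: joints at [-11.62, 14.817, 87.949, -0, 77.235, -11.62], TCP at [0.55, 0, 0.231] pointing down, gripper open.
Joint ranges: [-179.93, 179.93], [-52.35, 119.4], [10.71, 147.94], [-69.91, 249.91], [12.55, 155.21], [-178.61, 178.61]. Speed limits (degrees/s): [147.25, 147.25, 180, 180, 180, 180].

## Interface

Orientations are given as a 3x3 rotation matrix whose columns are the frame's x, y, z axes.
In Python, from rig import * gives the robot as it stands. The module is installed in compiled form; this text tells all that it offers.
- The arm moves only by the tool jog_arm, never from a script. Its arguments are lists of equal length, an entry for each row: "xyz": the shift along the tool's x, y, z scaled (see below), a list of three; "rot": the turn, a rotation vector about the tool's x, y, z scaled (see below), a list of three. In form: {"xyz": [[dx, dy, dz], ...], "rot": [[ax, ay, az], ...]}. A call has exactly 5 rows; each row is the pose to reach, as a shift and turn from the pose commanded when the call began, along the tool's axes at that moment, turning the shorter way round; what a row does not reach only later rows make up. The controller multiplies each number of a shift by 1000 mm and each number of a turn by 180 degrees. A row lasts 1/10 s, in which the tool goes at most 50 mm and 8.59 degrees, less where a joint would pass 70% of its speed; a pose out of reach is approached as far as the arm can. A call with a number of a shift or a turn outside -1 to 1 is refused whole. A call with a gripper value outside its range is refused whole. "grip" is the gripper command: -1 is shut, 1 is fully open, values between are in proportion, set as the call begins (left out, the last holds). The fingers move at their own pace and stop on an object; "newtons" is the grip in N (left out, the last holds). Time passes only in rows, so rows that repeat a pose let the fingers close, or fill a call up. It gives the time, the measured TCP pose, the force, the opening and the grip force at its end, in the units of the state.
- get_obs(): the state, without advancing time (a new reading comes with each control period).
- read_camera(name): name is "scene" or "side" or "wrist"; returns the picture (384x512x3 uint8, red, green, blue); there is no depth.
- camera_info(name): a dict with "mtx" (3x3 intrinsics, pixels), "extrinsics" (4x4, takes a point from world to camera coordinates). Camera axes: x right, y up, looking along -z (the intrinsics and any distortion apply to the point x, -y, -z); pixel columns grow to the right and rows downward; lengths in m; the calibration is good to about 2 mm. A picture is of the moment at which its call begins: read the wrist's pose just before it. camera_info takes no time and is no camera call; for the wrist camera it gives the pose at the moment of the call.
- job_done(): hands the job in; it is judged then, once.
Trained networks look in the newest picture that a camera, given by its name, has taken for a name from the list of things; names that differ only in an ending like _2 or _b are one class to them, and where a whole thing is asked for, a point or a joint stands for the part that bears it (a point fixed in the world has none). Each returns a list of dicts, best first, with "confidence" (0 to 1); they miss things now and then, are a little off and sometimes report something else, mostly with a low value. They report only what shows in the picture. A call takes as long as a camera call. They do not tell look-alikes from the thing itself.
- regions_of(camera, thing): "pixels" (384x512 bool, what is visible of it) and "uv" ([column, row] in pixels, amid what is visible of it).
The state is a dict: "t": time; "joint_pos": joint angles; "qd": joint speeds; "joint_efforts": joint torques, N m; "tool_pos": TCP position; "tool_rot": TCP orientation; "wrist_force": force on the tool from outside, world axes, zero at the start; "moment": the same for the moment, N m; "gripper_width": finger opening in m; "grasp_force": force on a finger pad.
Only numpy, scipy, OpenCV 4.12 (cv2) and the standard library are available. Lean on these libraries where they do the work, as an engineer would, in place of code of your own. Each camera call takes 0.05 s, during which the arm holds its last target. There are 200 camera calls.

## Working session

There is one attempt and no reset: what is moved stays moved. The work goes in short steps, Python scripts to look and compute and a tool call to move; the robot and the scene stay as the last step left them, time stands still between calls to the robot, and variables do not carry over. Pictures are saved under pics/ and viewed, at most 12 in all, crops included, and the job is handed in when it is done.

Besides the shell and the picture viewer there is one more tool, called after "Request:" by a JSON object that holds its "op" and its "data". jog_arm: Moves the arm, as the interface text tells. Its arguments: {"type":"object","properties":{"xyz":{"type":"array"},"rot":{"type":"array"},"grip":{"type":"number"},"newtons":{"type":"number"}},"required":["xyz","rot"]}

```bash
mkdir -p pics
cat > h.py <<'E'
from rig import *
import numpy as np, cv2
def shot(c,n):
    i=read_camera(c); cv2.imwrite('pics/'+n+'.png',cv2.cvtColor(i,cv2.COLOR_RGB2BGR)); return i
def proj(c,P,info=None):
    i=info or camera_info(c); E=np.array(i['extrinsics']);K=np.array(i['mtx'])
    p=np.atleast_2d(P)@E[:3,:3].T+E[:3,3]; p=p*[1,-1,-1]; q=p@K.T; return q[:,:2]/q[:,2:]
def ray(c,uv,z,info=None):
    i=info or camera_info(c); E=np.array(i['extrinsics']);K=np.array(i['mtx'])
    d=np.linalg.solve(K,[uv[0],uv[1],1])*[1,-1,-1]; R=E[:3,:3]; o=-R.T@E[:3,3]; d=R.T@d
    return o+d*(z-o[2])/d[2]
E
python3 - <<'E'
from h import *
import numpy as np
a=shot('scene','s1'); 
for n in ['battery','dock','pawl','spare']:
    for r in regions_of('scene',n)[:4]: print('scene',n,round(r['confidence'],2),r['uv'],r['pixels'].sum(),ray('scene',r['uv'],0.03).round(3))
b=shot('side','d1'); w=shot('wrist','w1')
print(camera_info('scene'),camera_info('side'),camera_info('wrist')); print(get_obs())
cv2.imwrite('pics/a1.png',cv2.cvtColor(a,cv2.COLOR_RGB2BGR))
E
```

```text
scene battery 0.9 [277.5, 202.1] 461 [0.432 0.117 0.03 ]
scene battery 0.82 [319.5, 186.5] 370 [0.337 0.243 0.03 ]
scene battery 0.63 [322.4, 223.5] 435 [0.479 0.272 0.03 ]
scene dock 0.9 [208.5, 242.5] 2982 [ 0.629 -0.062  0.03 ]
scene pawl 0.33 [297.5, 255.7] 406 [0.609 0.214 0.03 ]
scene spare 0.73 [210.1, 239.8] 2812 [ 0.619 -0.06   0.03 ]
scene spare 0.66 [295.3, 256.4] 402 [0.613 0.208 0.03 ]
{'mtx': array([[425.30615283,   0.        , 250.13419148],
       [  0.        , 425.30615283, 193.57448229],
       [  0.        ,   0.        ,   1.        ]]), 'extrinsics': array([[-2.32957267e-01,  9.72486559e-01,  8.96488990e-04,
         7.77243028e-02],
       [-8.02337000e-01, -1.92719027e-01,  5.64902394e-01,
         3.23781377e-01],
       [ 5.49532756e-01,  1.30878832e-01,  8.25157246e-01,
        -1.68368397e+00],
       [ 0.00000000e+00,  0.00000000e+00,  0.00000000e+00,
         1.00000000e+00]])} {'mtx': array([[424.90986188,   0.        , 260.89387239],
       [  0.        , 424.90986188, 187.72105543],
       [  0.        ,   0.        ,   1.        ]]), 'extrinsics': ar
[... 882 characters left out ...]
+01, -1.16198956e+01]), 'qd': array([ 0.05709803, -0.05527257, -0.12806537,  0.07223096, -0.06102804,
       -0.08569526]), 'joint_efforts': array([-1.06253938e-03, -4.45428014e+01, -2.90428108e+01, -1.95199314e-04,
        5.36200998e-03, -8.16512375e-05]), 'tool_pos': array([5.49882316e-01, 6.15593672e-05, 2.31093717e-01]), 'tool_rot': array([[-1.80673428e-05,  9.99999903e-01, -4.39243309e-04],
       [ 9.99999994e-01,  1.81134001e-05,  1.04852402e-04],
       [ 1.04860348e-04, -4.39241412e-04, -9.99999898e-01]]), 'wrist_force': array([-0.54267292, -0.50241149, -1.03535053]), 'moment': array([-0.03978462,  0.02434738,  0.0101901 ]), 'grasp_force': 0.0, 'gripper_width': 0.08506136061889581}
```

View pics/s1.png

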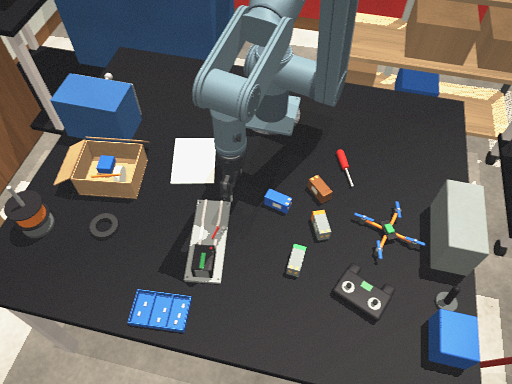

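View pics/d1.png

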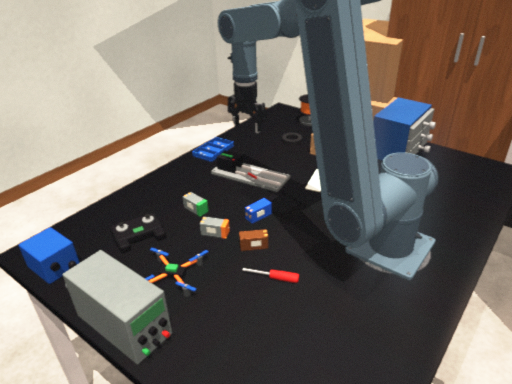

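View wrist.

Scene view: the orange-capped battery is at about (321,224), orange end toward the robot. The dock runs from (213,200) to (203,280), and the green-capped spare is at (296,260). The side view agrees.

View pics/w1.png

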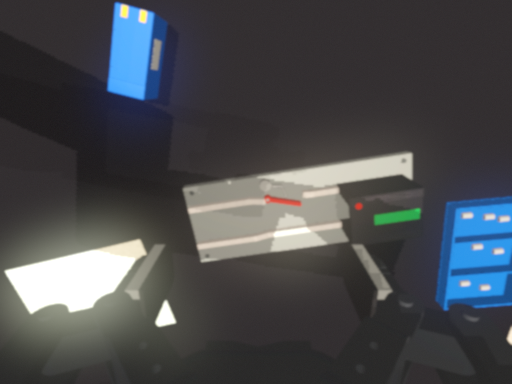

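Run:
```python
from h import *
for uv in [(318,214),(323,238),(312,213),(330,238)]: print(ray('scene',uv,0.046).round(3))
```

```text
[0.457 0.253 0.046]
[0.539 0.28  0.046]
[0.457 0.234 0.046]
[0.534 0.302 0.046]
```

Wrist view: dock plate corners are at about (183,187), (412,153) and (203,262), with the pawl at (283,200) and the housing at (380,205). I'll move over the battery next.

Request:
{"op": "jog_arm", "data": {"xyz": [[0.05, -0.014, 0.006], [0.1, -0.028, 0.012], [0.15, -0.042, 0.018], [0.2, -0.056, 0.024], [0.24, -0.068, 0.03]], "rot": [[0, 0, -0.045], [0, 0, -0.09], [0, 0, -0.135], [0, 0, -0.18], [0, 0, -0.225]]}}

```text
t: 0.85
tool_pos: [0.4818, 0.2406, 0.2016]
tool_rot: [[-0.654, 0.757, 0.001], [0.757, 0.654, 0.0], [-0.0, 0.001, -1.0]]
wrist_force: [1.2, 0.5, -0.8]
gripper_width: 0.0851
grasp_force: 0.0
```

Request:
{"op": "jog_arm", "data": {"xyz": [[0, 0, 0], [0, 0, 0], [0, 0, 0], [0, 0, 0], [0, 0, 0]], "rot": [[0, 0, -0.045], [0, 0, -0.09], [0, 0, -0.135], [0, 0, -0.18], [0, 0, -0.225]]}}

```text
t: 1.35
tool_pos: [0.4823, 0.239, 0.2015]
tool_rot: [[-0.989, 0.15, -0.0], [0.15, 0.989, -0.0], [0.0, -0.0, -1.0]]
wrist_force: [-0.5, 0.3, -0.3]
gripper_width: 0.0852
grasp_force: 0.0
```

Run:
```python
from h import *
import pickle
i=camera_info('wrist'); shot('wrist','w2'); o=get_obs(); pickle.dump((i,o),open('w2.pkl','wb'))
for r in regions_of('wrist','battery'): print(round(r['confidence'],2),r['uv'],ray('wrist',r['uv'],.035,i).round(3))
```

```text
0.97 [126.7, 126.5] [0.42  0.114 0.035]
0.82 [243.3, 23.5] [0.345 0.247 0.035]
0.63 [39.7, 269.7] [ 0.568 -0.039  0.035]
0.57 [278.5, 158.7] [0.476 0.263 0.035]
```

View pics/w2.png

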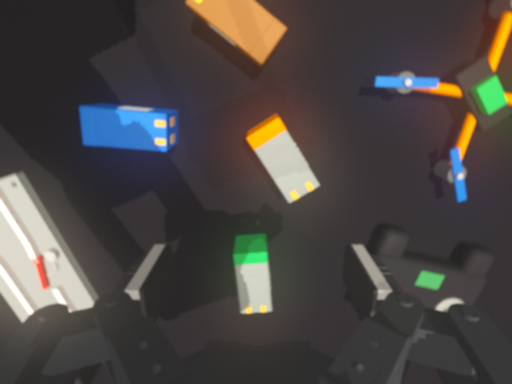

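Wrist view: the orange-capped battery's tail is at (262,130) and its nose at (302,190). The green spare is at (253,273).

```bash
cat >> h.py <<'E'
from scipy.optimize import minimize
def box(p,L=.042,W=.019,H=.046):
    c,s=np.cos(p[2]),np.sin(p[2])
    return np.array([[p[0]+c*x-s*y,p[1]+s*x+c*y,z] for x in(-L,L) for y in(-W,W) for z in(0,H)])
def fitbox(mask,info,p0):
    S=4
    M=cv2.resize(mask.astype(np.uint8),None,fx=S,fy=S,interpolation=cv2.INTER_NEAREST)
    def f(p):
        q=proj('wrist',box(p),info); h=cv2.convexHull(((q+.5)*S).astype(np.float32)).round().astype(np.int32)
        m=np.zeros_like(M); cv2.fillConvexPoly(m,h,1); return 1-(m&M).sum()/(m|M).sum()
    for _ in range(2):
        r=minimize(f,p0,method='Nelder-Mead',options=dict(initial_simplex=np.array(p0)+np.array([[0,0,0],[.01,0,0],[0,.01,0],[0,0,.1]]))); p0=r.x
    return r.x,r.fun
E
python3 - <<'E'
from h import *
import pickle
i,o=pickle.load(open('w2.pkl','rb')); im=cv2.imread('pics/w2.png')
m=(im.max(2)>75).astype(np.uint8); n,l,s,c=cv2.connectedComponentsWithStats(m)
k=l[158,283]; print(s[k]); m=cv2.morphologyEx((l==k).astype(np.uint8),cv2.MORPH_CLOSE,np.ones((5,5)))
p,e=fitbox(m,i,[.476,.263,.5]); print(p,np.degrees(p[2]),e, proj('wrist',box(p),i).round())
# dock
i1=dict(i);
E
```

```text
[ 225   79  105  129 9404]
[0.46044074 0.26362654 1.64375043] 94.17996208504012 0.6227845149253731 [[244. 162.]
 [242. 173.]
 [236. 130.]
 [233. 137.]
 [314. 146.]
 [323. 155.]
 [309. 114.]
 [317. 118.]]
```

Run:
```python
from h import *
import pickle
i,o=pickle.load(open('w2.pkl','rb')); im=cv2.imread('pics/w2.png')
print(im[150:170:4,200:340:10].max(2))
for t in (90,105,120):
    m=(im.max(2)>t).astype(np.uint8); n,l,s,c=cv2.connectedComponentsWithStats(m)
    k=l[158,283]; m=cv2.morphologyEx((l==k).astype(np.uint8),cv2.MORPH_CLOSE,np.ones((5,5)))
    p,e=fitbox(m,i,[.476,.263,.4]); print(t,s[k],p,np.degrees(p[2]),e)
print(proj('wrist',box(p),i).round())
```

```text
[[ 61  62  71  79  88  91 210 210 208 208 126  88  81  73]
 [ 59  62  68  77  87  90 208 208 208 208 199  88  81  74]
 [ 59  62  68  76  86  91 178 208 209 208 205  87  81  73]
 [ 58  61  67  75  83  90  99 208 208 208 204  89  81  73]
 [ 59  61  66  73  81  90  88 208 207 205 203  97  81  73]]
90 [ 241  107   80   97 4483] [0.47351991 0.26436746 0.47004879] 26.931811713107518 0.28660767287435984
105 [ 245  112   76   92 3478] [0.47753927 0.26725794 0.409494  ] 23.462277754322212 0.07855359356194647
120 [ 245  113   75   90 3370] [0.47727327 0.2667463  0.4271857 ] 24.475937656382822 0.054432607688744805
[[247. 131.]
 [245. 137.]
 [275. 112.]
 [278. 116.]
 [285. 189.]
 [289. 203.]
 [312. 173.]
 [320. 185.]]
```

Request:
{"op": "jog_arm", "data": {"xyz": [[0.006, 0.004, 0.01], [0.013, 0.008, 0.03], [0.02, 0.012, 0.055], [0.0257, 0.0157, 0.08], [0.0257, 0.0157, 0.1]], "rot": [[0, 0, -0.046], [0, 0, -0.092], [0, 0, -0.138], [0, 0, -0.184], [0, 0, -0.184]]}}

```text
t: 1.95
tool_pos: [0.4582, 0.2587, 0.1002]
tool_rot: [[-0.913, -0.409, -0.001], [-0.409, 0.913, -0.0], [0.001, 0.0, -1.0]]
wrist_force: [-0.3, -0.7, 0.5]
gripper_width: 0.0854
grasp_force: 0.0
```

Run:
```python
from h import *
i=camera_info('wrist'); shot('wrist','w3'); im=cv2.imread('pics/w3.png'); print(get_obs()['tool_pos'])
P=[.4773,.2667,.427]
c=proj('wrist',[[P[0],P[1],.046]],i)[0].astype(int); print(c)
for t in (105,120,135):
    m=(im.max(2)>t).astype(np.uint8); n,l,s,_=cv2.connectedComponentsWithStats(m)
    k=l[c[1],c[0]]; m=cv2.morphologyEx((l==k).astype(np.uint8),cv2.MORPH_CLOSE,np.ones((7,7)))
    p,e=fitbox(m,i,P); print(t,s[k],p,np.degrees(p[2]),e)
    q=proj('wrist',box(p),i); h=cv2.convexHull(q.astype(np.float32)).astype(np.int32)
cv2.polylines(im,[h],True,(0,0,255)); cv2.imwrite('pics/w3b.png',im)
```

```text
[0.4567745  0.25776518 0.09729246]
[256 234]
105 [  207   145   107   162 12144] [0.46304965 0.26563887 0.53156829] 30.45661935193755 0.4724075011116733
120 [ 224  156   78  129 7770] [0.47517778 0.2659908  0.40305627] 23.093422977096914 0.19183555808236508
135 [ 228  163   61  122 6505] [0.47710379 0.26642264 0.40856848] 23.409249381203292 0.04090856858313863
```

View pics/w3b.png

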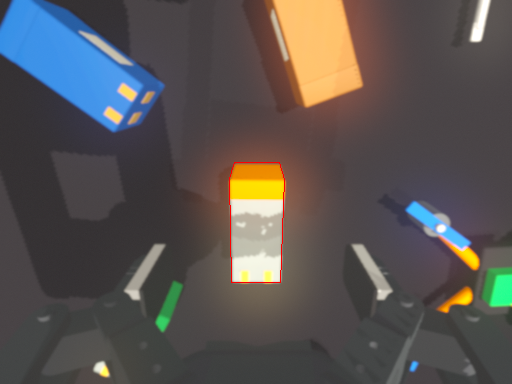

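Wrist view: the fitted outline sits on the battery (230–284, 163–283), and it's aligned with the gripper. Descending.

Request:
{"op": "jog_arm", "data": {"xyz": [[-0.001, 0, 0.025], [-0.001, 0, 0.05], [-0.001, 0, 0.07], [-0.001, 0, 0.08], [-0.001, 0, 0.08]], "rot": [[0, 0, 0], [0, 0, 0], [0, 0, 0], [0, 0, 0], [0, 0, 0]]}}

```text
t: 2.5
tool_pos: [0.4598, 0.2585, 0.0207]
tool_rot: [[-0.914, -0.407, -0.002], [-0.407, 0.914, -0.001], [0.002, 0.0, -1.0]]
wrist_force: [0.1, 0.7, 0.7]
gripper_width: 0.0853
grasp_force: 0.0
```

Request:
{"op": "jog_arm", "data": {"xyz": [[0, 0, 0.0045], [0, 0, 0.0085], [0, 0, 0.0085], [0, 0, 0.0085], [0, 0, 0.0085]], "rot": [[0, 0, 0], [0, 0, 0], [0, 0, 0], [0, 0, 0], [0, 0, 0]]}}

```text
t: 3.0
tool_pos: [0.4606, 0.2589, 0.0134]
tool_rot: [[-0.913, -0.409, 0.001], [-0.409, 0.913, 0.0], [-0.001, -0.0, -1.0]]
wrist_force: [-0.4, 0.4, 1.2]
gripper_width: 0.0855
grasp_force: 0.0
```

Request:
{"op": "jog_arm", "data": {"xyz": [[0, 0, 0], [0, 0, 0], [0, 0, 0], [0, 0, 0], [0, 0, 0]], "rot": [[0, 0, 0], [0, 0, 0], [0, 0, 0], [0, 0, 0], [0, 0, 0]], "grip": -1, "newtons": 60}}

```text
t: 3.5
tool_pos: [0.4606, 0.2588, 0.0133]
tool_rot: [[-0.913, -0.409, 0.001], [-0.409, 0.913, 0.0], [-0.0, -0.0, -1.0]]
wrist_force: [-0.0, 0.0, 3.3]
gripper_width: 0.0371
grasp_force: 61.3
```

Request:
{"op": "jog_arm", "data": {"xyz": [[0, 0, 0], [0, 0, 0], [0, 0, 0], [0, 0, 0], [0, 0, 0]], "rot": [[0, 0, 0], [0, 0, 0], [0, 0, 0], [0, 0, 0], [0, 0, 0]]}}

```text
t: 4.0
tool_pos: [0.4606, 0.2588, 0.0132]
tool_rot: [[-0.913, -0.409, 0.001], [-0.409, 0.913, 0.0], [-0.0, -0.0, -1.0]]
wrist_force: [-0.1, -0.9, 5.8]
gripper_width: 0.037
grasp_force: 61.3
```

```bash
cat >> h.py <<'E'
W1=dict(mtx=np.array([[298.15830431,0,257.98417622],[0,298.15830431,186.43160359],[0,0,1]]),extrinsics=np.array([[ 9.99999512e-01,3.34427633e-04,-9.29869429e-04,-5.49674933e-01],[-6.13404942e-04,9.47828203e-01,-3.18780994e-01,4.06366431e-02],[7.74747296e-04,3.18781408e-01,9.47827945e-01,-3.79811521e-01],[0,0,0,1]]))
def dk(d,P):
    P=np.atleast_2d(P)/1000.; c,s=np.cos(d[2]),np.sin(d[2])
    return np.c_[d[0]+c*P[:,0]-s*P[:,1],d[1]+s*P[:,0]+c*P[:,1],P[:,2]]
E
python3 - <<'E'
from h import *
from scipy.optimize import least_squares
im=cv2.imread('pics/w1.png')
P=[[-140,55,12],[150,55,12],[-140,-55,12]]; U=np.array([[183,187],[412,153],[203,262]])
r=least_squares(lambda d:(proj('wrist',dk(d,P),W1)-U).ravel(),[.6,0,0]); d=r.x; print(d,np.degrees(d[2]),r.fun)
S=3;x0,y0=175,140
c=cv2.resize(im[y0:y0+130,x0:x0+250],None,fx=S,fy=S,interpolation=cv2.INTER_CUBIC)
def line(Q,col):
    q=((proj('wrist',dk(d,Q),W1)-[x0,y0]+.5)*S).round().astype(np.int32); cv2.polylines(c,[q],False,col,1)
line([[-140,-55,12],[-140,55,12],[150,55,12],[150,-55,12],[-140,-55,12]],(0,0,255))
line([[-137,23,21],[-57,23,21],[-40,20.3,21],[48,20.3,21]],(0,255,0)); line([[-137,-23,21],[-57,-23,21],[-40,-20.3,21],[48,-20.3,21]],(0,255,0))
line([[-42,25.5,21],[0,10.3,21]],(255,0,0))
line([[48,-30.5,66],[130,-30.5,66],[130,30.5,66],[48,30.5,66],[48,-30.5,66]],(0,255,255))
cv2.imwrite('pics/c1.png',c)
E
```

```text
[ 0.6008207  -0.07266887  0.1596095 ] 9.144950717032374 [-0.01114178  0.97039401  1.11273839 -0.40050395 -1.25195232 -0.30943254]
```

View pics/c1.png

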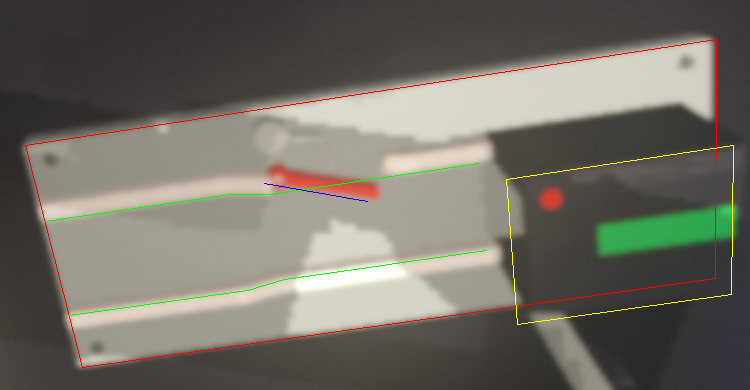

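Run:
```python
from h import *
from scipy.optimize import least_squares
P=np.array([[-140,55,12],[150,55,12],[-140,-55,12],[-137,23,21],[-70,23,21],[46,20.3,21],[-137,-23,12],[46,-20.3,12]])
U=np.array([[25,144],[713,37],[82,367],[45,220],[230,191],[490,157],[70,315],[495,245]])/3-.5+[175,140]
def f(d):
    e=proj('wrist',dk(d,P),W1)-U; e[3:,0]*=.0; e[3:,1]*=1; return e.ravel()
r=least_squares(f,[.6,0,.1],loss='soft_l1'); d=r.x; print(d,np.degrees(d[2])); print(f(d).reshape(-1,2).round(1))
o=get_obs(); T=o['tool_pos'];R=o['tool_rot'];print(T,o['wrist_force'])
g=dk(d,[-103.5,0,12])[0]; print('TCP goal over bay',g, 'delta tool',R.T@(g-T), 'yaw now',np.degrees(np.arctan2(-R[1,0],-R[0,0])))
```

```text
[ 0.60037371 -0.07194721  0.16336878] 9.360341660696525
[[-0.3  0.3]
 [ 0.5 -0.2]
 [-0.2 -0.3]
 [-0.   0.2]
 [-0.   2. ]
 [-0.   1.4]
 [ 0.  -3.4]
 [-0.  -1.8]]
[0.46058791 0.25875028 0.01324831] [-0.0821078  -0.91758265  5.76548864]
TCP goal over bay [ 0.49825182 -0.08878076  0.012     ] delta tool [ 0.10763827 -0.33258141  0.00124814] yaw now 24.119132445391415
```

Request:
{"op": "jog_arm", "data": {"xyz": [[0, 0, -0.02], [0, 0, -0.055], [0.0, -0.005, -0.09], [0.005, -0.02, -0.11], [0.015, -0.05, -0.11]], "rot": [[0, 0, 0], [0, 0, 0], [0, 0, 0], [0, 0, 0], [0, 0, 0]]}}

```text
t: 4.5
tool_pos: [0.4686, 0.2084, 0.1255]
tool_rot: [[-0.912, -0.411, 0.005], [-0.411, 0.912, 0.002], [-0.005, -0.0, -1.0]]
wrist_force: [1.9, -0.9, -3.2]
gripper_width: 0.0373
grasp_force: 60.9
```

Request:
{"op": "jog_arm", "data": {"xyz": [[0.014, -0.04, 0], [0.028, -0.084, 0], [0.041, -0.126, 0], [0.054, -0.168, 0], [0.067, -0.21, 0]], "rot": [[0, 0, 0.015], [0, 0, 0.03], [0, 0, 0.045], [0, 0, 0.06], [0, 0, 0.082]]}}

```text
t: 5.0
tool_pos: [0.4908, -0.0134, 0.1221]
tool_rot: [[-0.987, -0.16, -0.002], [-0.16, 0.987, 0.001], [0.002, 0.001, -1.0]]
wrist_force: [2.0, -0.0, -3.0]
gripper_width: 0.0375
grasp_force: 60.7
```

Run:
```python
from h import *
d=[0.60037371,-0.07194721,0.16336878]
o=get_obs(); T=o['tool_pos'];R=o['tool_rot'];print(T,o['wrist_force'],o['gripper_width'])
g=dk(d,[-103.5,0,12])[0]; g[2]=.09; print('delta tool',R.T@(g-T), 'yaw now',np.degrees(np.arctan2(-R[1,0],-R[0,0])))
```

```text
[ 0.49080783 -0.01342873  0.12206036] [ 1.95010023 -0.04223638 -2.95604931] 0.03753145336084548
delta tool [ 0.00468985 -0.07560416  0.03198789] yaw now 9.235848321627977
```

Request:
{"op": "jog_arm", "data": {"xyz": [[0.002, -0.03, 0.01], [0.004, -0.06, 0.02], [0.0047, -0.0756, 0.032], [0.0047, -0.0756, 0.037], [0.0047, -0.0756, 0.037]], "rot": [[0, 0, 0], [0, 0, 0], [0, 0, 0], [0, 0, 0], [0, 0, 0]]}}

```text
t: 5.5
tool_pos: [0.498, -0.0864, 0.0844]
tool_rot: [[-0.987, -0.162, -0.004], [-0.162, 0.987, 0.002], [0.003, 0.003, -1.0]]
wrist_force: [-0.1, 1.4, -3.6]
gripper_width: 0.037
grasp_force: 60.8
```

```bash
cat > ov.py <<'E'
from h import *
import sys,pickle
d=[0.60037371,-0.07194721,0.16336878]
def go(n):
    read_camera('wrist'); i=camera_info('wrist'); o=get_obs(); im=cv2.cvtColor(shot('wrist',n),cv2.COLOR_RGB2BGR); pickle.dump((i,o),open(n+'.pkl','wb'))
    S=1.5; c=cv2.resize(im,None,fx=S,fy=S,interpolation=cv2.INTER_CUBIC)
    def line(Q,col):
        q=((proj('wrist',dk(d,Q),i)+.5)*S).round().astype(np.int32); cv2.polylines(c,[q],False,col,1)
    line([[-140,-55,12],[-140,55,12],[150,55,12],[150,-55,12],[-140,-55,12]],(0,0,255))
    line([[-137,23,21],[-57,23,21],[-40,20.3,21],[48,20.3,21]],(0,255,0)); line([[-137,-23,21],[-57,-23,21],[-40,-20.3,21],[48,-20.3,21]],(0,255,0))
    T=o['tool_pos'];R=o['tool_rot']
    b=box([0,0,0]); b=T+(b+[.0185,0,-.0132])*[-1,1,-1]@R.T
    q=((proj('wrist',b,i)+.5)*S).round().astype(np.int32); h=cv2.convexHull(q.astype(np.float32)).astype(np.int32); cv2.polylines(c,[h],True,(255,0,255),1)
    cv2.imwrite('pics/'+n+'o.png',c); print(T,o['wrist_force'])
E
python3 -c "
from ov import *
go('w4')"
```

```text
[ 0.49847082 -0.08606079  0.08508195] [ 1.4243453  -0.62666161 -2.5539302 ]
```

View pics/w4o.png

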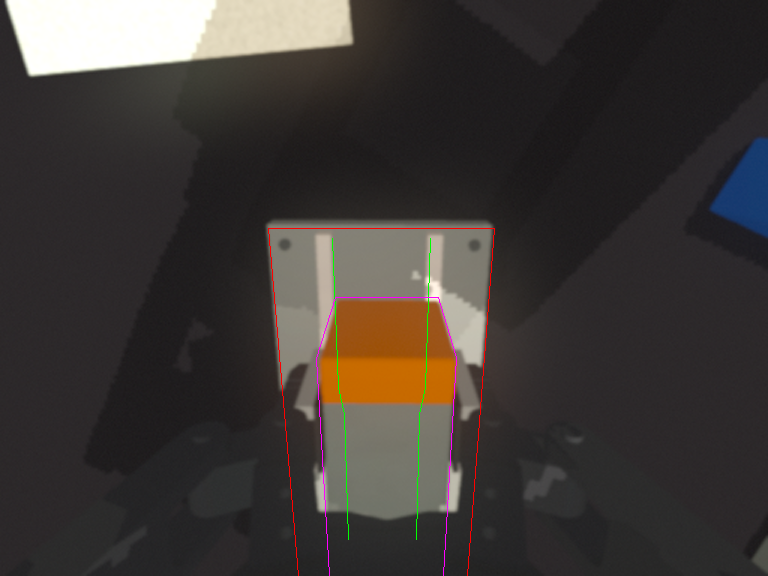

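Wrist view: dock walls' inner edges are at columns 331 and 428 and match the overlay. The held battery is centred at about column 388, so it needs roughly 3 mm toward -y.

Request:
{"op": "jog_arm", "data": {"xyz": [[0.0015, -0.0032, 0.01], [0.0015, -0.0032, 0.025], [0.0015, -0.0032, 0.035], [0.0015, -0.0032, 0.04], [0.0015, -0.0032, 0.04]], "rot": [[0, 0, 0], [0, 0, 0], [0, 0, 0], [0, 0, 0], [0, 0, 0]]}}

```text
t: 6.1
tool_pos: [0.4979, -0.0903, 0.0452]
tool_rot: [[-0.987, -0.163, -0.002], [-0.163, 0.987, 0.001], [0.001, 0.001, -1.0]]
wrist_force: [-0.6, 0.2, -3.7]
gripper_width: 0.0371
grasp_force: 60.9
```

```bash
python3 -c "
from ov import *
go('w5'); o=get_obs(); R=o['tool_rot']; T=o['tool_pos']; print(R.T@(dk(d,[-105,0,25])[0]-T),R,o['moment'])"
```

```text
[ 0.49835233 -0.0905611   0.04578546] [ 0.11824574  0.03669694 -2.83871945]
[0.00163738 0.00203779 0.02117041] [[-9.86634616e-01 -1.62947956e-01  3.14183666e-04]
 [-1.62948002e-01  9.86634650e-01 -1.27890531e-04]
 [-2.89144991e-04 -1.77376825e-04 -9.99999942e-01]] [ 0.01690043  0.01119824 -0.0485727 ]
```

View pics/w5o.png

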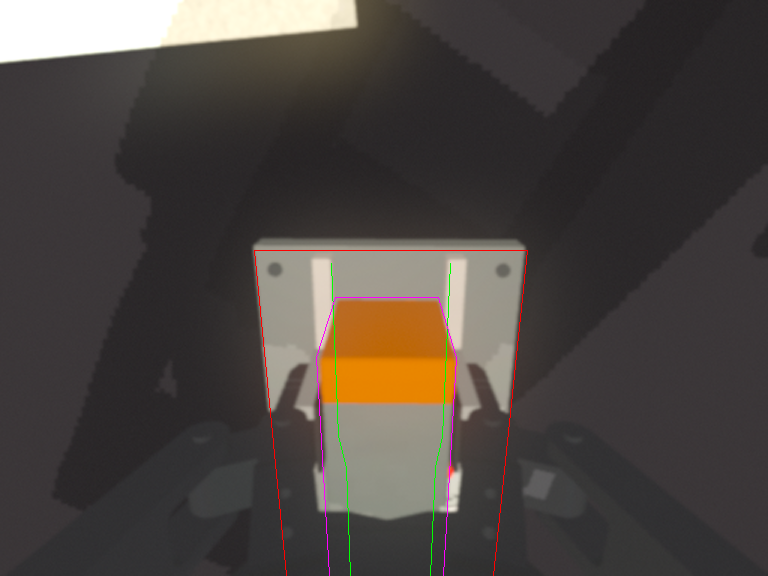

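Wrist view: slot mid-line is at about column 389.5 and the battery at 388, with yaw matching. I'll shift about +1 mm in y and lower it.

Request:
{"op": "jog_arm", "data": {"xyz": [[0.001, 0.0012, 0.005], [0.001, 0.0012, 0.01], [0.001, 0.0012, 0.015], [0.001, 0.0012, 0.018], [0.001, 0.0012, 0.019]], "rot": [[0, 0, 0], [0, 0, 0], [0, 0, 0], [0, 0, 0], [0, 0, 0]]}}

```text
t: 6.7
tool_pos: [0.497, -0.0897, 0.0264]
tool_rot: [[-0.987, -0.162, -0.001], [-0.162, 0.987, 0.0], [0.001, 0.0, -1.0]]
wrist_force: [-0.4, -0.1, -3.1]
gripper_width: 0.0373
grasp_force: 60.9
```

Request:
{"op": "jog_arm", "data": {"xyz": [[0, 0, 0.0004], [0, 0, 0.0008], [0, 0, 0.0012], [0, 0, 0.0016], [0, 0, 0.0016]], "rot": [[0, 0, 0], [0, 0, 0], [0, 0, 0], [0, 0, 0], [0, 0, 0]]}}

```text
t: 7.2
tool_pos: [0.4973, -0.0898, 0.0254]
tool_rot: [[-0.987, -0.163, 0.0], [-0.163, 0.987, -0.0], [-0.0, -0.0, -1.0]]
wrist_force: [0.2, 0.2, -3.1]
gripper_width: 0.0375
grasp_force: 60.9
```

Request:
{"op": "jog_arm", "data": {"xyz": [[0, 0, 0.0003], [0, 0, 0.0006], [0, 0, 0.0009], [0, 0, 0.0012], [0, 0, 0.0012]], "rot": [[0, 0, 0], [0, 0, 0], [0, 0, 0], [0, 0, 0], [0, 0, 0]]}}

```text
t: 7.7
tool_pos: [0.4973, -0.0898, 0.0252]
tool_rot: [[-0.987, -0.163, 0.0], [-0.163, 0.987, -0.0], [-0.0, -0.0, -1.0]]
wrist_force: [-3.4, 1.4, 9.0]
gripper_width: 0.0373
grasp_force: 62.5
```

Request:
{"op": "jog_arm", "data": {"xyz": [[0, 0, -0.0006], [0, 0, -0.0006], [0, 0, -0.0006], [0, 0, -0.0006], [0, 0, -0.0006]], "rot": [[0, 0, 0], [0, 0, 0], [0, 0, 0], [0, 0, 0], [0, 0, 0]], "grip": 0.2}}

```text
t: 8.2
tool_pos: [0.4973, -0.0898, 0.0247]
tool_rot: [[-0.987, -0.163, -0.0], [-0.163, 0.987, 0.0], [0.0, 0.0, -1.0]]
wrist_force: [-0.2, 0.2, -0.4]
gripper_width: 0.051
grasp_force: 0.0
```

```bash
python3 -c "
from ov import *
go('w6'); o=get_obs(); R=o['tool_rot']; T=o['tool_pos']; print(R.T@(dk(d,[-105,0,25])[0]-T),o['gripper_width'])"
```

```text
[ 0.49726051 -0.08981755  0.02467661] [-0.59005467  0.04981108  1.03147705]
[ 0.00035809  0.00081625 -0.00032649] 0.05169678103902533
```

View pics/w6o.png

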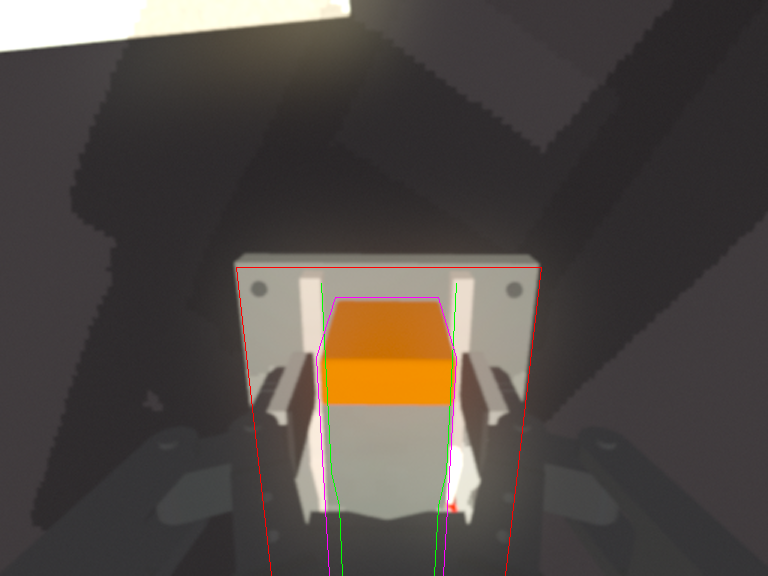

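Wrist view: the battery sits centred and flat in the bay, tail 321–453 against wall edges 321 and 453. I'll regrip and begin sliding.

Request:
{"op": "jog_arm", "data": {"xyz": [[0, 0, 0], [0, 0, 0], [0, 0, 0], [0, 0, 0], [0, 0, 0]], "rot": [[0, 0, 0], [0, 0, 0], [0, 0, 0], [0, 0, 0], [0, 0, 0]], "grip": -1, "newtons": 50}}

```text
t: 8.8
tool_pos: [0.4974, -0.0899, 0.0249]
tool_rot: [[-0.987, -0.163, 0.0], [-0.163, 0.987, -0.0], [-0.0, -0.0, -1.0]]
wrist_force: [0.8, -1.2, 2.1]
gripper_width: 0.0376
grasp_force: 51.2
```

Request:
{"op": "jog_arm", "data": {"xyz": [[-0.002, 0, 0], [-0.004, 0, 0], [-0.006, 0, 0], [-0.008, 0, 0], [-0.01, 0, 0]], "rot": [[0, 0, 0], [0, 0, 0], [0, 0, 0], [0, 0, 0], [0, 0, 0]]}}

```text
t: 9.3
tool_pos: [0.5057, -0.088, 0.0249]
tool_rot: [[-0.987, -0.163, -0.003], [-0.163, 0.987, 0.0], [0.003, 0.001, -1.0]]
wrist_force: [-6.4, -0.8, 7.0]
gripper_width: 0.0373
grasp_force: 52.0
```

Request:
{"op": "jog_arm", "data": {"xyz": [[-0.002, 0, 0], [-0.004, 0, 0], [-0.006, 0, 0], [-0.008, 0, 0], [-0.01, 0, 0]], "rot": [[0, 0, 0], [0, 0, 0], [0, 0, 0], [0, 0, 0], [0, 0, 0]]}}

```text
t: 9.8
tool_pos: [0.5151, -0.0865, 0.0249]
tool_rot: [[-0.987, -0.163, -0.004], [-0.163, 0.987, 0.0], [0.004, 0.001, -1.0]]
wrist_force: [-10.5, -2.7, 10.4]
gripper_width: 0.0374
grasp_force: 52.3
```

Request:
{"op": "jog_arm", "data": {"xyz": [[-0.002, 0, -0.0004], [-0.004, 0, -0.0006], [-0.006, 0, -0.0006], [-0.008, 0, -0.0006], [-0.01, 0, -0.0006]], "rot": [[0, 0, 0], [0, 0, 0], [0, 0, 0], [0, 0, 0], [0, 0, 0]]}}

```text
t: 10.3
tool_pos: [0.5251, -0.0853, 0.025]
tool_rot: [[-0.987, -0.163, -0.004], [-0.163, 0.987, -0.0], [0.004, 0.0, -1.0]]
wrist_force: [-5.9, -3.9, 3.8]
gripper_width: 0.0377
grasp_force: 51.5
```

Request:
{"op": "jog_arm", "data": {"xyz": [[-0.002, 0, 0], [-0.004, 0, 0], [-0.006, 0, 0], [-0.008, 0, 0], [-0.01, 0, 0]], "rot": [[0, 0, 0], [0, 0, 0], [0, 0, 0], [0, 0, 0], [0, 0, 0]]}}

```text
t: 10.8
tool_pos: [0.5353, -0.0835, 0.025]
tool_rot: [[-0.987, -0.163, -0.003], [-0.163, 0.987, -0.0], [0.003, 0.0, -1.0]]
wrist_force: [-4.4, -2.0, 2.6]
gripper_width: 0.0376
grasp_force: 51.5
```

Request:
{"op": "jog_arm", "data": {"xyz": [[-0.003, 0, 0], [-0.006, 0, 0], [-0.009, 0, 0], [-0.012, 0, 0], [-0.015, 0, 0]], "rot": [[0, 0, 0], [0, 0, 0], [0, 0, 0], [0, 0, 0], [0, 0, 0]]}}

```text
t: 11.3
tool_pos: [0.5517, -0.0808, 0.025]
tool_rot: [[-0.987, -0.163, -0.0], [-0.163, 0.987, 0.0], [0.0, 0.0, -1.0]]
wrist_force: [-1.0, -2.6, -2.4]
gripper_width: 0.0372
grasp_force: 50.8
```

Request:
{"op": "jog_arm", "data": {"xyz": [[-0.003, 0, 0], [-0.006, 0, 0], [-0.009, 0, 0], [-0.012, 0, 0], [-0.015, 0, 0]], "rot": [[0, 0, 0], [0, 0, 0], [0, 0, 0], [0, 0, 0], [0, 0, 0]]}}

```text
t: 11.8
tool_pos: [0.5666, -0.0783, 0.0253]
tool_rot: [[-0.987, -0.163, 0.0], [-0.163, 0.987, 0.0], [-0.0, -0.0, -1.0]]
wrist_force: [-1.3, -2.4, -3.0]
gripper_width: 0.0375
grasp_force: 50.7
```

Request:
{"op": "jog_arm", "data": {"xyz": [[-0.003, 0, 0], [-0.006, 0, 0], [-0.009, 0, 0], [-0.012, 0, 0], [-0.015, 0, 0]], "rot": [[0, 0, 0], [0, 0, 0], [0, 0, 0], [0, 0, 0], [0, 0, 0]]}}

```text
t: 12.3
tool_pos: [0.5813, -0.0759, 0.0254]
tool_rot: [[-0.987, -0.163, -0.0], [-0.163, 0.987, -0.0], [0.0, -0.0, -1.0]]
wrist_force: [-1.0, -2.3, -3.7]
gripper_width: 0.0373
grasp_force: 50.7
```

Request:
{"op": "jog_arm", "data": {"xyz": [[-0.002, 0, 0.0003], [-0.004, 0, 0.0005], [-0.006, 0, 0.0005], [-0.008, 0, 0.0005], [-0.01, 0, 0.0005]], "rot": [[0, 0, 0], [0, 0, 0], [0, 0, 0], [0, 0, 0], [0, 0, 0]]}}

```text
t: 12.8
tool_pos: [0.5911, -0.0743, 0.025]
tool_rot: [[-0.987, -0.163, -0.0], [-0.163, 0.987, -0.0], [0.0, -0.0, -1.0]]
wrist_force: [-1.7, -2.1, -1.3]
gripper_width: 0.0374
grasp_force: 51.0
```

Request:
{"op": "jog_arm", "data": {"xyz": [[-0.002, 0, 0], [-0.004, 0, 0], [-0.006, 0, 0], [-0.008, 0, 0], [-0.01, 0, 0]], "rot": [[0, 0, 0], [0, 0, 0], [0, 0, 0], [0, 0, 0], [0, 0, 0]]}}

```text
t: 13.3
tool_pos: [0.601, -0.0727, 0.0249]
tool_rot: [[-0.987, -0.163, -0.0], [-0.163, 0.987, -0.0], [0.0, -0.0, -1.0]]
wrist_force: [-2.5, -2.1, 0.6]
gripper_width: 0.0375
grasp_force: 50.9
```

Request:
{"op": "jog_arm", "data": {"xyz": [[-0.002, 0, 0], [-0.004, 0, 0], [-0.006, 0, 0], [-0.008, 0, 0], [-0.01, 0, 0]], "rot": [[0, 0, 0], [0, 0, 0], [0, 0, 0], [0, 0, 0], [0, 0, 0]]}}

```text
t: 13.8
tool_pos: [0.6108, -0.0711, 0.0249]
tool_rot: [[-0.987, -0.163, -0.0], [-0.163, 0.987, -0.0], [0.0, -0.0, -1.0]]
wrist_force: [-3.4, -1.8, 0.4]
gripper_width: 0.0375
grasp_force: 51.0
```

Request:
{"op": "jog_arm", "data": {"xyz": [[-0.0014, 0, 0], [-0.0028, 0, 0], [-0.0042, 0, 0], [-0.0056, 0, 0], [-0.007, 0, 0]], "rot": [[0, 0, 0], [0, 0, 0], [0, 0, 0], [0, 0, 0], [0, 0, 0]]}}

```text
t: 14.3
tool_pos: [0.6177, -0.07, 0.025]
tool_rot: [[-0.987, -0.163, -0.0], [-0.163, 0.987, -0.0], [0.0, -0.0, -1.0]]
wrist_force: [-3.7, -3.3, 1.7]
gripper_width: 0.0369
grasp_force: 51.1
```

Request:
{"op": "jog_arm", "data": {"xyz": [[-0.0006, 0, 0], [-0.0012, 0, 0], [-0.0018, 0, 0], [-0.0024, 0, 0], [-0.003, 0, 0]], "rot": [[0, 0, 0], [0, 0, 0], [0, 0, 0], [0, 0, 0], [0, 0, 0]]}}

```text
t: 14.8
tool_pos: [0.6206, -0.0695, 0.0249]
tool_rot: [[-0.987, -0.163, -0.0], [-0.163, 0.987, -0.0], [0.0, -0.0, -1.0]]
wrist_force: [-4.4, -3.0, 3.2]
gripper_width: 0.0377
grasp_force: 51.2
```

Request:
{"op": "jog_arm", "data": {"xyz": [[-0.0005, 0, 0], [-0.001, 0, 0], [-0.0015, 0, 0], [-0.002, 0, 0], [-0.0025, 0, 0]], "rot": [[0, 0, 0], [0, 0, 0], [0, 0, 0], [0, 0, 0], [0, 0, 0]]}}

```text
t: 15.3
tool_pos: [0.6231, -0.0691, 0.025]
tool_rot: [[-0.987, -0.163, -0.0], [-0.163, 0.987, -0.0], [0.0, -0.0, -1.0]]
wrist_force: [-4.0, -2.0, 3.2]
gripper_width: 0.0374
grasp_force: 51.3
```

Request:
{"op": "jog_arm", "data": {"xyz": [[-0.0005, 0, -0.0002], [-0.001, 0, -0.0002], [-0.0015, 0, -0.0002], [-0.002, 0, -0.0002], [-0.002, 0, -0.0002]], "rot": [[0, 0, 0], [0, 0, 0], [0, 0, 0], [0, 0, 0], [0, 0, 0]]}}

```text
t: 15.8
tool_pos: [0.6252, -0.0687, 0.025]
tool_rot: [[-0.987, -0.163, 0.0], [-0.163, 0.987, 0.0], [-0.0, 0.0, -1.0]]
wrist_force: [-2.5, -2.6, -0.2]
gripper_width: 0.0374
grasp_force: 51.2
```

Request:
{"op": "jog_arm", "data": {"xyz": [[-0.0005, 0, 0], [-0.001, 0, 0], [-0.0015, 0, 0], [-0.002, 0, 0], [-0.002, 0, 0]], "rot": [[0, 0, 0], [0, 0, 0], [0, 0, 0], [0, 0, 0], [0, 0, 0]]}}

```text
t: 16.3
tool_pos: [0.6272, -0.0684, 0.025]
tool_rot: [[-0.987, -0.163, 0.0], [-0.163, 0.987, 0.0], [-0.0, 0.0, -1.0]]
wrist_force: [-1.8, -1.0, -1.8]
gripper_width: 0.0373
grasp_force: 51.0
```

Request:
{"op": "jog_arm", "data": {"xyz": [[-0.0005, 0, 0], [-0.001, 0, 0], [-0.0015, 0, 0], [-0.002, 0, 0], [-0.002, 0, 0]], "rot": [[0, 0, 0], [0, 0, 0], [0, 0, 0], [0, 0, 0], [0, 0, 0]]}}

```text
t: 16.8
tool_pos: [0.6279, -0.0682, 0.025]
tool_rot: [[-0.987, -0.163, -0.002], [-0.163, 0.987, -0.0], [0.002, 0.0, -1.0]]
wrist_force: [-5.4, -2.7, 1.4]
gripper_width: 0.0371
grasp_force: 51.0
```

Request:
{"op": "jog_arm", "data": {"xyz": [[-0.0005, 0, 0], [-0.001, 0, 0], [-0.0015, 0, 0], [-0.0015, 0, 0], [-0.0015, 0, 0]], "rot": [[0, 0, 0], [0, 0, 0], [0, 0, 0], [0, 0, 0], [0, 0, 0]]}}

```text
t: 17.3
tool_pos: [0.6287, -0.0681, 0.0251]
tool_rot: [[-0.987, -0.163, -0.003], [-0.163, 0.987, -0.0], [0.003, 0.0, -1.0]]
wrist_force: [-8.1, -3.6, 3.7]
gripper_width: 0.0374
grasp_force: 51.3
```

Request:
{"op": "jog_arm", "data": {"xyz": [[-0.0005, 0, 0], [-0.001, 0, 0], [-0.001, 0, 0], [-0.001, 0, 0], [-0.001, 0, 0]], "rot": [[0, 0, 0], [0, 0, 0], [0, 0, 0], [0, 0, 0], [0, 0, 0]]}}

```text
t: 17.8
tool_pos: [0.6292, -0.068, 0.0251]
tool_rot: [[-0.987, -0.163, -0.004], [-0.163, 0.987, -0.0], [0.004, 0.001, -1.0]]
wrist_force: [-10.2, -3.9, 4.3]
gripper_width: 0.0375
grasp_force: 51.4
```

Request:
{"op": "jog_arm", "data": {"xyz": [[-0.0005, 0, 0], [-0.001, 0, 0], [-0.001, 0, 0], [-0.001, 0, 0], [-0.001, 0, 0]], "rot": [[0, 0, 0], [0, 0, 0], [0, 0, 0], [0, 0, 0], [0, 0, 0]]}}

```text
t: 18.3
tool_pos: [0.6299, -0.0678, 0.0251]
tool_rot: [[-0.987, -0.163, -0.005], [-0.163, 0.987, -0.0], [0.005, 0.001, -1.0]]
wrist_force: [-10.7, -4.4, 4.8]
gripper_width: 0.0375
grasp_force: 51.6
```

Request:
{"op": "jog_arm", "data": {"xyz": [[-0.0005, 0, 0], [-0.001, 0, 0], [-0.001, 0, 0], [-0.001, 0, 0], [-0.001, 0, 0]], "rot": [[0, 0, 0], [0, 0, 0], [0, 0, 0], [0, 0, 0], [0, 0, 0]]}}

```text
t: 18.8
tool_pos: [0.63, -0.0678, 0.0251]
tool_rot: [[-0.987, -0.163, -0.007], [-0.163, 0.987, -0.0], [0.007, 0.001, -1.0]]
wrist_force: [-12.8, -5.0, 6.9]
gripper_width: 0.0374
grasp_force: 51.9
```

Run:
```python
from h import *
im=shot('wrist','w7'); cv2.imwrite('pics/w7c.png',cv2.cvtColor(cv2.resize(im[180:384,160:360],None,fx=3,fy=2.9,interpolation=cv2.INTER_CUBIC),cv2.COLOR_RGB2BGR))
for r in regions_of('wrist','pawl')[:2]: print(r['confidence'],r['uv'],r['pixels'].sum())
```

```text
0.8 [296.1, 149.3] 1325
```

View pics/w7c.png

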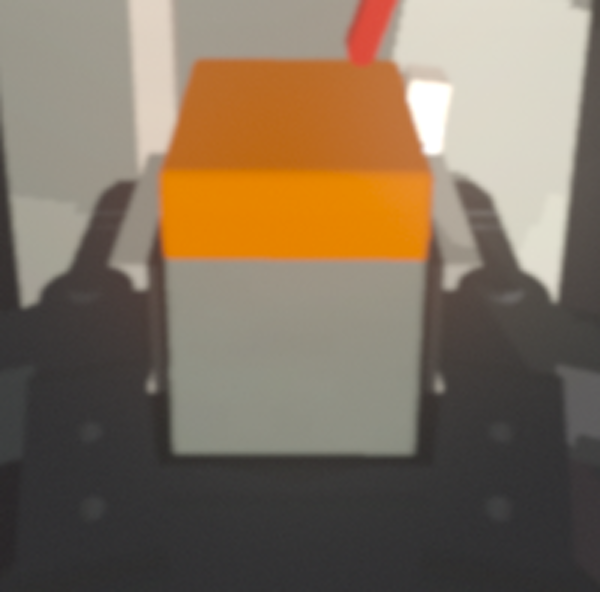

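The crop shows the red pawl tip at (360,60), standing inside the slot right behind the orange tail, so it has clicked. I'll back off gently to confirm it holds.

Request:
{"op": "jog_arm", "data": {"xyz": [[0.0005, 0, 0], [0.001, 0, 0], [0.0015, 0, -0.0002], [0.002, 0, -0.0003], [0.0025, 0, -0.0003]], "rot": [[0, 0, 0], [0, 0, 0], [0, 0, 0], [0, 0, 0], [0, 0, 0]]}}

```text
t: 19.4
tool_pos: [0.6298, -0.0678, 0.0251]
tool_rot: [[-0.987, -0.162, -0.002], [-0.162, 0.987, 0.0], [0.002, 0.001, -1.0]]
wrist_force: [-5.1, -2.5, -0.5]
gripper_width: 0.0379
grasp_force: 51.1
```

Request:
{"op": "jog_arm", "data": {"xyz": [[0.0005, 0, 0], [0.001, 0, 0], [0.0015, 0, 0], [0.002, 0, 0], [0.002, 0, 0]], "rot": [[0, 0, 0], [0, 0, 0], [0, 0, 0], [0, 0, 0], [0, 0, 0]]}}

```text
t: 19.9
tool_pos: [0.6286, -0.068, 0.0251]
tool_rot: [[-0.987, -0.163, -0.001], [-0.163, 0.987, 0.0], [0.001, 0.0, -1.0]]
wrist_force: [-3.6, -2.8, -2.7]
gripper_width: 0.0371
grasp_force: 50.8
```

Request:
{"op": "jog_arm", "data": {"xyz": [[0.0005, 0, 0], [0.001, 0, 0], [0.0015, 0, 0], [0.0015, 0, 0], [0.0015, 0, 0]], "rot": [[0, 0, 0], [0, 0, 0], [0, 0, 0], [0, 0, 0], [0, 0, 0]]}}

```text
t: 20.4
tool_pos: [0.6282, -0.0681, 0.0254]
tool_rot: [[-0.987, -0.163, 0.001], [-0.163, 0.987, 0.0], [-0.001, -0.0, -1.0]]
wrist_force: [1.5, 0.5, -6.9]
gripper_width: 0.0373
grasp_force: 50.6
```

Run:
```python
from h import *
im=shot('wrist','w8'); cv2.imwrite('pics/w8c.png',cv2.cvtColor(cv2.resize(im[130:270,160:360],None,fx=4,fy=4,interpolation=cv2.INTER_CUBIC),cv2.COLOR_RGB2BGR))
```

```text
(no output)
```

View pics/w8c.png

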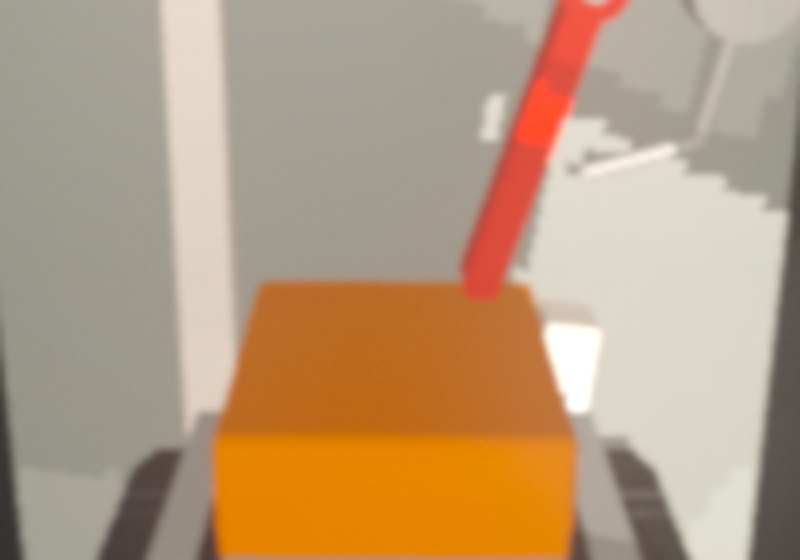

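The pawl tip at (483,295) rests against the tail, and the force has reversed, so the pawl is holding. Releasing.

Request:
{"op": "jog_arm", "data": {"xyz": [[-0.0005, 0, 0.0003], [-0.0005, 0, 0.0003], [-0.0005, 0, 0.0003], [-0.0005, 0, 0.0003], [-0.0005, 0, 0.0003]], "rot": [[0, 0, 0], [0, 0, 0], [0, 0, 0], [0, 0, 0], [0, 0, 0]]}}

```text
t: 20.95
tool_pos: [0.6282, -0.0681, 0.0253]
tool_rot: [[-0.987, -0.163, 0.001], [-0.163, 0.987, 0.0], [-0.001, -0.0, -1.0]]
wrist_force: [0.7, 1.0, -3.1]
gripper_width: 0.0377
grasp_force: 50.9
```

Request:
{"op": "jog_arm", "data": {"xyz": [[0, 0, 0], [0, 0, 0], [0, 0, 0], [0, 0, 0], [0, 0, 0]], "rot": [[0, 0, 0], [0, 0, 0], [0, 0, 0], [0, 0, 0], [0, 0, 0]], "grip": 0.3}}

```text
t: 21.45
tool_pos: [0.628, -0.0683, 0.0252]
tool_rot: [[-0.987, -0.163, 0.0], [-0.163, 0.987, -0.0], [-0.0, -0.0, -1.0]]
wrist_force: [0.1, -0.0, 0.3]
gripper_width: 0.0555
grasp_force: 0.0
```

Request:
{"op": "jog_arm", "data": {"xyz": [[0, 0, -0.01], [0, 0, -0.03], [0, 0, -0.06], [0, 0, -0.09], [0, 0, -0.12]], "rot": [[0, 0, 0], [0, 0, 0], [0, 0, 0], [0, 0, 0], [0, 0, 0]]}}

```text
t: 21.95
tool_pos: [0.6279, -0.0682, 0.147]
tool_rot: [[-0.987, -0.163, 0.0], [-0.163, 0.987, -0.0], [-0.0, -0.0, -1.0]]
wrist_force: [0.0, 0.1, 0.7]
gripper_width: 0.0556
grasp_force: 0.0
```

Request:
{"op": "jog_arm", "data": {"xyz": [[0.02, 0, 0], [0.04, 0, 0], [0.06, 0, 0], [0.06, 0, 0], [0.06, 0, 0]], "rot": [[0, 0, 0], [0, 0, 0], [0, 0, 0], [0, 0, 0], [0, 0, 0]]}}

```text
t: 22.45
tool_pos: [0.5693, -0.0782, 0.146]
tool_rot: [[-0.987, -0.162, 0.002], [-0.162, 0.987, -0.0], [-0.002, -0.001, -1.0]]
wrist_force: [0.5, -0.4, -1.5]
gripper_width: 0.0554
grasp_force: 0.0
```

Run:
```python
from h import *
im=shot('wrist','w9'); cv2.imwrite('pics/w9c.png',cv2.cvtColor(cv2.resize(im[100:384,130:390],None,fx=2,fy=2,interpolation=cv2.INTER_CUBIC),cv2.COLOR_RGB2BGR))
```

```text
(no output)
```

View pics/w9c.png

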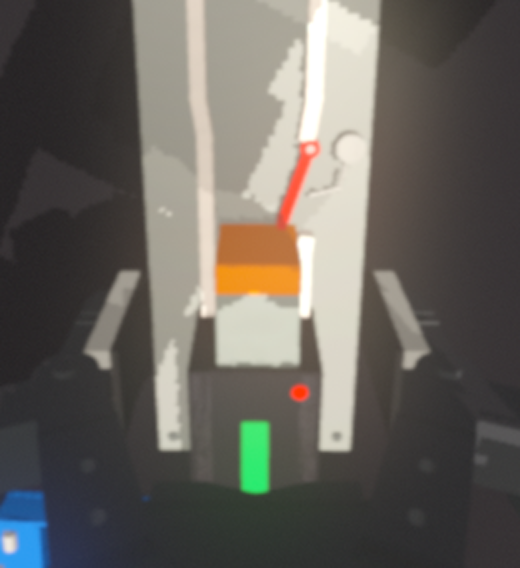

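The battery is in the housing, with the pawl tip at (283,222) against its tail at (257,228) and the gripper clear of everything. Handing in.

```bash
python3 -c "
from rig import *
print(job_done())"
```

```text
the job is handed in; nothing more can be done
None
```

The orange-capped battery is in the charging dock, held by the red pawl alone; the gripper is clear, and I handed the job in after about 22.5 s of the 61 s, without getting a verdict back.

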